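Clamp the sample tube with its cam

ROBOT

A 6-joint arm with a two-finger parallel gripper is mounted at the origin on a cart in front of the work surface, level with it; the furniture and walls round the work are solid. World frame = base frame: x ahead of the robot, y to its left, z up, the work surface at z = 0. Lengths are in mm, angles in rad, forces in N, time in s.
With the tool pointing down it reaches from about 275 to 750 mm from the base axis. Payload 10.2 kg.
Tool frame: the origin (TCP) lies between the finger pads; the fingertips stand 17 mm ahead of it and the grasp point (between the pads) lies 2 mm behind it (tips_ahead is the distance from the TCP to the fingertips, in mm); z points along the fingers, y is the line along which they close (so a half turn about z gives the same grasp; the last joint's range is limited). The gripper opens to 85 mm and grips with 20 to 120 N. Pads are 22 mm wide; open, the fingers measure 114 mm over their backs; the gripper's body (76 mm by 85 mm) begins 54 mm behind the grasp point. The pads swing forward as they close: fully open they stand 13 mm farther back than shut.
Start: joints at [-1.34, 0.313, 1.498, -0, 1.331, -0.223], TCP at [230.14, -471.876, 248.294] pointing down, gripper open.
Joint ranges: [-2.94, 2.94], [-0.97, 2.17], [0.19, 2.56], [-1.23, 4.37], [0.02, 3.11], [-2.88, 2.88]. Speed limits (rad/s): [2.39, 2.39, 3.01, 3.14, 3.14, 3.14].

INTERFACE

Orientations are given as a unit quaternion [w, x, y, z].
In Python, from rig import sense, capture, finish_job, boxes_of, tips_ahead gives the robot as it stands.
- The arm moves only by the tool drive_tool, never from a script. Its argument "commands" is text: rows parted by semicolons, each of 7 numbers parted by spaces: the shift along the world's x, y, z in units of 0.1 m (1.0 is 0.1 m), then the turn, a rotation vector about the world's x, y, z in units of pi/4 rad (1.0 is pi/4 rad), then the opening in per cent of the stroke, from 0 (shut) to 100 (fully open). A call has 1 to 20 rows; each row shifts and turns the commanded pose from where the row before left it; what a row does not reach is not made up. A row lasts 1/12 s, in which the tool goes at most 41.7 mm and 7.16 degrees, less where a joint would pass 70% of its speed; a pose out of reach is approached as far as the arm can. A call with a number of a shift or a turn outside -1 to 1 is refused whole. A call with a gripper value outside its range is refused whole. The fingers move at their own pace and stop on an object; "force" is the grip in N (left out, the last holds). Time passes only in rows, so rows that do not move let the fingers close. It gives the time, the measured TCP pose, the force, the opening and the grip force at its end, in the units of the state.
- sense(): the state, without advancing time (a new reading comes with each control period).
- capture(name): name is "scene" or "top"; returns a dict with "pixels" (384x512x3 uint8, blue, green, red), "fov_y" (degrees; the focal length in pixels is half the picture's height over the tangent of half this angle, whatever the lens; pixels are square), "cx", "cy" (the principal point, pixels), "position" and "attitude" of the camera in the world. Camera axes: x right, y down, z forward; pixel columns grow to the right and rows downward; lengths in mm; the calibration is good to about 2 mm. A picture is of the moment at which its call begins. There is no depth.
- finish_job(): hands the job in; it is judged then, once.
Trained networks look in a picture, given as the dict that the camera call returned (one of the last four; its "shot" number tells which), for a name from the list of things; names that differ only in an ending like _2 or _b are one class to them, and where a whole thing is asked for, a point or a joint stands for the part that bears it (a point fixed in the world has none). Each returns a list of dicts, best first, with "confidence" (0 to 1); they miss things now and then, are a little off and sometimes report something else, mostly with a low value. They report only what shows in the picture. A call takes as long as a camera call.
- boxes_of(picture, name): "position" ([column, row] in pixels, amid what is visible of it).
The state is a dict: "time_s": time; "joints": joint angles; "dq": joint speeds; "tau": joint torques, N m; "eef_pos": TCP position; "ee_rot": TCP orientation; "force": force on the tool from outside, world axes, zero at the start; "wrist_torque": the same for the moment, N m; "grip_width": opening from 0.0 (shut) to 1.0 (fully open); "grip_force": force on a finger pad.
Only numpy, scipy, OpenCV 4.12 (cv2) and the standard library are available. Lean on these libraries where they do the work, as an engineer would, in place of code of your own. Each camera call takes 0.05 s, during which the arm holds its last target. There are 200 camera calls.

TASK

A capped sample tube stands loose in one of the two grey clamping stands. Clamp it: turn that stand's blue bar knob until the high point of its steel cam (marked yellow) points straight at the sprung plunger, so that the plunger is pushed out against the tube, then let go. Leave the cam of the empty stand as it is, and do not knock the tube about.

Things in the scene. Friction and masses are not known exactly. Their poses are not given: they have to be found in the camera images.
- stand_grip (a point): Centre of the blue bar knob of the stand holding the tube, on the cam's vertical axis, 63 mm above the worktop. Bar 50 long, 13 thick, 26 mm tall (z 50 to 76), gripped across its thickness. x runs along the bar to the cam's high point (yellow marks), z up. Cam below: 40 mm disc, 14 mm off-centre, top at z 31. Base plate fixed, 190 x 80 mm; nothing else within 75 mm of the axis rises over 38 mm.
- stand_cam (a joint): Angle of that cam (rad), positive counter-clockwise seen from above. 0: high point aims straight at the plunger and tube. Starts between -1.4 and -0.95, so turn it counter-clockwise; limits -1.7 and 1.7. It touches the plunger from about 0.8 rad either side of 0. Its friction (0.06 N m) keeps it where it is left, also under the spring.
- stand_plunger (a joint): Travel of that stand's sprung plunger, from the cam towards the tube (m): 0 at rest, about 0.006 with the cam's high point on its roller. The cam pushes it; its springs take about 6 N at full travel, and its rubber pad meets the tube after about 3 mm.
- tube_mid (a point): Centre, half-way up, of the loose sample tube with a red cap: 16 mm thick (cap 20), 104 mm tall, upright in the stand's socket, foot 12 mm above the worktop, 118 mm from the knob's axis, beyond the plunger. z along the tube.
- spare_high (a point): High point of the steel cam of the other, empty stand (same make, no tube), 34 mm from that cam's axis, 23 mm above the worktop; x points outward from that axis. To be left as it is.

How it is judged (in metres and radians):
At the end, for the whole second after the job is handed in: The tube's cam points its high point at the plunger within 15 degrees, the plunger is out at least 3.8 mm, the tube is upright within 0.2 rad and within 12 mm of its start, and the empty stand's cam has its high point within 8 mm of its start (value of joint stand_cam between -0.26 and 0.26 rad and value of joint stand_plunger above 0.0038 m and angle between tube_mid's own z axis and vertical below 0.2 rad and distance of tube_mid from where it was at the start of the episode below 0.012 m and not (distance of spare_high from where it was at the start of the episode above 0.008 m)); the robot touches nothing.
It fails at once if the empty stand's cam is turned (its high point moves more than 8 mm) (distance of spare_high from where it was at the start of the episode above 0.008 m).
It fails at once if the tube is tipped by more than 20 degrees or shifted by more than 20 mm (angle between tube_mid's own z axis and vertical above 0.35 rad or distance of tube_mid from where it was at the start of the episode above 0.02 m).
It also fails if it takes over 29 s, if anything falls off the work surface, if the arm or the gripper's body presses on something with over 40 N, if the wrist force passes 120 N, or if a joint passes its speed limit or range.

## Working session

There is one attempt and no reset: what is moved stays moved. The work goes in short steps, Python scripts to look and compute and a tool call to move; the robot and the scene stay as the last step left them, time stands still between calls to the robot, and variables do not carry over. Pictures are saved under pics/ and viewed, at most 10 in all, crops included, and the job is handed in when it is done.

Besides the shell and the picture viewer there is one more tool, called after ">>>" as name(argument=value, ...) on one line, values as JSON. drive_tool: Moves the arm, as the interface text tells. Shifts and turns lie within -1 to 1; 1 stands for 0.1 m of shift or pi/4 rad of turn. Its arguments: {"type":"object","properties":{"commands":{"type":"string"},"force":{"type":"number"}},"required":["commands"]}

```bash
ls; mkdir -p pics; cat > h.py <<'E'
import numpy as np,cv2
from rig import *
from scipy.spatial.transform import Rotation as R
def ray(c,px):
    f=c["pixels"].shape[0]/2/np.tan(np.radians(c["fov_y"])/2)
    q=c["attitude"]; r=R.from_quat([q[1],q[2],q[3],q[0]])
    return np.array(c["position"]),r.apply([(px[0]-c["cx"])/f,(px[1]-c["cy"])/f,1])
def at(c,px,z):
    p,d=ray(c,px); return p+d*(z-p[2])/d[2]
def proj(c,P):
    f=c["pixels"].shape[0]/2/np.tan(np.radians(c["fov_y"])/2)
    q=c["attitude"]; r=R.from_quat([q[1],q[2],q[3],q[0]])
    v=r.inv().apply(np.array(P)-c["position"]); return [c["cx"]+f*v[0]/v[2],c["cy"]+f*v[1]/v[2]]
E
python3 - <<'E'
from h import *
for n in["scene","top"]:
    c=capture(n); cv2.imwrite(f"pics/{n}0.png",c["pixels"]); print(n,c["position"],c["attitude"],c["fov_y"],c["cx"],c["cy"])
    for k,z in[("stand_grip",63),("tube_mid",64),("spare_high",23),("stand_cam",25)]:
        for b in boxes_of(c,k)[:3]: print(k,b["position"],b["confidence"],at(c,b["position"],z).round())
E
```

```text
pics
scene [171.72541034 434.84663686 720.12256327] [ 0.12371959 -0.34788282  0.86852884 -0.33064884] 53.27681726364154 248.5514061972339 193.22699478024398
stand_grip [222.0, 247.9] 0.69 [499. 152.  63.]
tube_mid [182.9, 203.0] 0.75 [646. 131.  64.]
spare_high [301.5, 171.3] 0.71 [ 539. -167.   23.]
spare_high [189.4, 229.5] 0.22 [606. 152.  23.]
stand_cam [220.3, 246.2] 0.66 [523. 136.  25.]
top [ 388.03397343   12.81660615 1041.45254334] [-0.05068195  0.71170219 -0.69769932  0.06424162] 43.37476492273385 256.824423405405 187.35052888293427
stand_grip [189.1, 208.0] 0.61 [503. 132.  63.]
tube_mid [181.6, 142.5] 0.66 [640. 153.  64.]
spare_high [332.9, 194.3] 0.61 [ 544. -168.   23.]
```

View pics/top0.png

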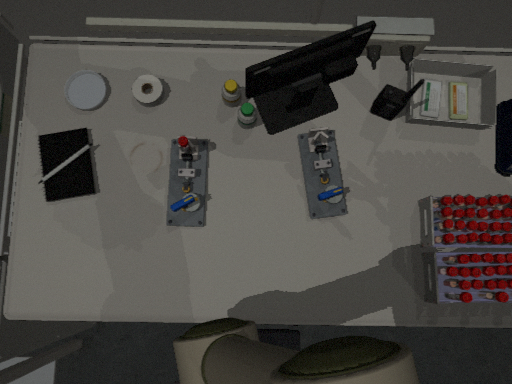

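View pics/scene0.png

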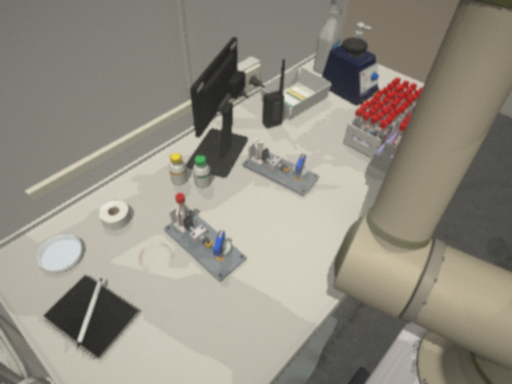

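```bash
python3 - <<'E'
from h import *
from scipy.optimize import least_squares
M={}
for n,(x0,x1,y0,y1) in {"top":(160,215,185,225),"scene":(195,245,220,265)}.items():
    c=capture(n); im=c["pixels"]; h=cv2.cvtColor(im,cv2.COLOR_BGR2HSV)
    m=cv2.inRange(h,(105,150,50),(128,255,255)); k=np.zeros_like(m);k[y0:y1,x0:x1]=m[y0:y1,x0:x1]
    cc=cv2.moments(k,True); px=(cc["m10"]/cc["m00"],cc["m01"]/cc["m00"]); print(n,px,cc["m00"],at(c,px,70).round(1),at(c,px,63).round(1))
    M[n]=(c,k,px)
    ys,xs=np.nonzero(k); P=np.array([at(c,(x,y),74)[:2] for x,y in zip(xs,ys)]); w,v=np.linalg.eigh(np.cov(P.T)); print("axis deg",np.degrees(np.arctan2(*v[::-1,1])),np.sqrt(w*12))
    r=cv2.inRange(h,(0,170,80),(6,255,255))|cv2.inRange(h,(174,170,80),(180,255,255))
    r[:,:165]=0; r[:,200:]=0; r[:125]=0; r[215:]=0
    q=cv2.moments(r,True); print("cap",q["m00"],at(c,(q["m10"]/q["m00"],q["m01"]/q["m00"]),108).round(1))
    if n=="top": cv2.imwrite("pics/t1.png",cv2.resize(im[125:235,150:225],None,fx=5,fy=5,interpolation=cv2.INTER_CUBIC)); 
    else: cv2.imwrite("pics/s1.png",cv2.resize(im[185:285,155:255],None,fx=5,fy=5,interpolation=cv2.INTER_CUBIC))
# silhouettes fit: bar box
def sil(c,p):
    x,y,a=p; d=np.array([np.cos(a),np.sin(a)]);e=np.array([-d[1],d[0]])
    pts=[proj(c,[*(np.array([x,y])+s*25*d+t*6.5*e),z]) for s in(-1,1) for t in(-1,1) for z in(50,76)]
    hh=cv2.convexHull(np.float32(pts)*8); im=np.zeros((384*8,512*8),np.uint8); cv2.fillConvexPoly(im,np.int32(hh),255)
    return cv2.resize(im,(512,384),interpolation=cv2.INTER_AREA)/255.
from scipy.optimize import minimize
cost=lambda p:sum(np.sum((cv2.GaussianBlur(sil(c,p),(0,0),1)-cv2.GaussianBlur(k/255.,(0,0),1))**2) for c,k,_ in M.values())
x0=at(*[M["top"][0],M["top"][2],68])
b=min((minimize(cost,[x0[0],x0[1],a],method="Nelder-Mead",options=dict(initial_simplex=[[x0[0],x0[1],a],[x0[0]+6,x0[1],a],[x0[0],x0[1]+6,a],[x0[0],x0[1],a+.3]])) for a in(-1.57,-.9,-.3,.3,.9)),key=lambda r:r.fun)
print(b.x,np.degrees(b.x[2]),b.fun)
E
```

```text
top (180.448, 203.264) 125.0 [511.8 149.4  70. ] [512.7 150.4  63. ]
axis deg 119.09688130574767 [13.62865673 45.30207549]
cap 57.0 [632.6 146.  108. ]
scene (217.54545454545453, 244.16363636363636) 55.0 [508.  155.4  70. ] [511.6 152.4  63. ]
axis deg 119.98414804046593 [ 9.58080683 27.82586844]
cap 18.0 [630.5 145.5 108. ]
[513.22116425 147.32549713  -0.87628634] -50.20750919603364 148.9432264185345
```

View pics/t1.png

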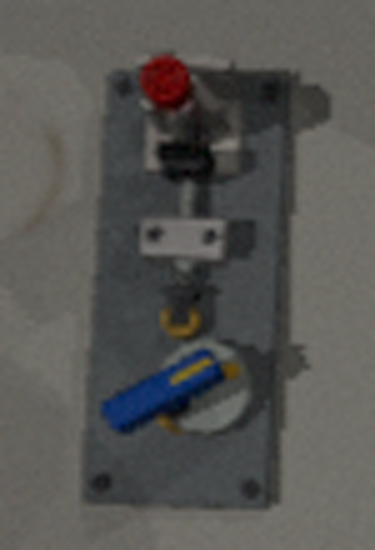

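View pics/s1.png

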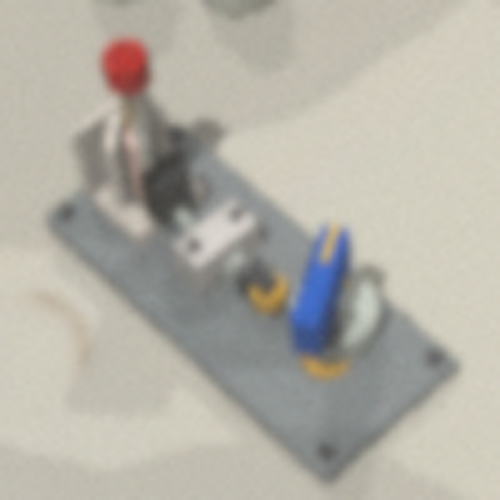

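The top crop shows the bar from (105,415) to (228,365) in crop pixels. Its yellow mark, at the right end, points to −y. The tube is at about (632,146). I'll refit with the bar's yellow stripe filled in.

```bash
cat > fit.py <<'E'
from h import *
from scipy.optimize import minimize
def sil(c,p,s8=8):
    x,y,a=p; d=np.array([np.cos(a),np.sin(a)]);e=np.array([-d[1],d[0]])
    pts=[proj(c,[*(np.array([x,y])+s*25*d+t*6.5*e),z]) for s in(-1,1) for t in(-1,1) for z in(50,76)]
    hh=cv2.convexHull(np.float32(pts)*s8+s8/2); im=np.zeros((384*s8,512*s8),np.uint8); cv2.fillConvexPoly(im,np.int32(hh),255)
    return cv2.resize(im,(512,384),interpolation=cv2.INTER_AREA)/255.
def mask(c,x0,x1,y0,y1):
    b,g,r=[c["pixels"][...,i].astype(int) for i in range(3)]
    m=((b-r>25)&(b>1.35*g)).astype(np.uint8)*255; k=np.zeros_like(m);k[y0:y1,x0:x1]=m[y0:y1,x0:x1]
    n,l,s,_=cv2.connectedComponentsWithStats(k); k=np.uint8(l==1+np.argmax(s[1:,4]))*255
    return cv2.fillPoly(k,[cv2.convexHull(cv2.findNonZero(k))],255)
def fit(M,x0,angs):
    G=lambda i:cv2.GaussianBlur(i,(0,0),1.5)
    cost=lambda p:sum(np.sum((G(sil(c,p))-G(k/255.))**2) for c,k in M)
    f=lambda a:minimize(cost,x0+[a],method="Nelder-Mead",options=dict(initial_simplex=[x0+[a],[x0[0]+6,x0[1],a],[x0[0],x0[1]+6,a],[x0[0],x0[1],a+.2]]))
    return min(map(f,angs),key=lambda r:r.fun)
E
python3 - <<'E'
from fit import *
M=[]
for n,w in {"top":(160,215,185,225),"scene":(200,245,220,265)}.items():
    c=capture(n); k=mask(c,*w); M.append((c,k))
    b=fit([(c,k)],[510.,148.],(-1.4,-1,-.6)); print(n,(k>0).sum(),b.x.round(2),b.fun, sil(c,b.x).sum())
b=fit(M,[510.,148.],(-1.4,-1,-.6)); print(b.x.round(2),b.fun)
c=M[0][0]; # base plate corners in full px from crop (top z~12?) 
for u,v in((105,72),(293,72),(85,500),(280,508)): print(at(c,(150+u/5-.4,125+v/5-.4),10).round())
E
```

```text
top 201 [513.71 146.8   -1.06] 1.7382407428893525 218.58823529411762
scene 161 [511.88 149.13  -0.97] 21.311181052111415 222.9137254901961
[513.24 147.47  -1.03] 25.17145133129568
[661. 186.  10.]
[663. 103.  10.]
[473. 185.  10.]
[471. 102.  10.]
```

```bash
python3 - <<'E'
from h import *
s=sense(); q=s["ee_rot"]; r=R.from_quat([q[1],q[2],q[3],q[0]]); print(s["time_s"],r.as_matrix().round(3),s["eef_pos"],s["joints"],s["grip_width"],tips_ahead)
m=r.as_matrix(); print("y ang",np.arctan2(m[1,1],m[0,1]))
E
```

```text
0.7 [[ 0.899  0.438  0.   ]
 [ 0.438 -0.899  0.   ]
 [ 0.    -0.    -1.   ]] [ 230.15881376 -471.86201179  248.29012648] [-1.34036780e+00  3.12906199e-01  1.49770232e+00  1.98447669e-05
  1.33102017e+00 -2.23405052e-01] 0.9982738145735593 17.0
y ang -1.116967462070082
```

>>> drive_tool(commands="0.149 0.326 0 0 0 0.11 60; 0.149 0.326 0 0 0 0.11 60; 0.149 0.326 0 0 0 0.11 60; 0.149 0.326 0 0 0 0.11 60; 0.149 0.326 0 0 0 0.11 60; 0.149 0.326 0 0 0 0.11 60; 0.149 0.326 0 0 0 0.11 60; 0.149 0.326 0 0 0 0.11 60; 0.149 0.326 0 0 0 0.11 60; 0.149 0.326 0 0 0 0.11 60; 0.149 0.326 0 0 0 0.11 60; 0.149 0.326 0 0 0 0.11 60; 0.149 0.326 0 0 0 0.11 60; 0.149 0.326 0 0 0 0.11 60; 0.149 0.326 0 0 0 0.11 60; 0.149 0.326 0 0 0 0.11 60; 0.149 0.326 0 0 0 0.11 60; 0.149 0.326 0 0 0 0.11 60; 0.149 0.326 0 0 0 0.11 60; 0 0 0 0 0 0 60", force=40)

```text
time_s: 2.37
eef_pos: [514.3, 152.0, 247.8]
ee_rot: [-0.0, 0.496, 0.868, 0.001]
force: [-0.7, 0.6, 0.2]
grip_width: 0.598
grip_force: 0.0
```

>>> drive_tool(commands="0 0 -0.3 0 0 0 60; 0 0 -0.3 0 0 0 60; 0 0 -0.3 0 0 0 60; 0 0 -0.2 0 0 0 60; 0 0 0 0 0 0 60;0 0 0 0 0 0 60")

```text
time_s: 2.87
eef_pos: [513.1, 147.2, 138.4]
ee_rot: [-0.0, 0.5, 0.866, -0.0]
force: [-0.1, 0.4, 0.7]
grip_width: 0.602
grip_force: 0.0
```

```bash
python3 - <<'E'
from h import *
c=capture("scene"); cv2.imwrite("pics/s2.png",cv2.resize(c["pixels"][130:290,120:320],None,fx=4,fy=4,interpolation=cv2.INTER_CUBIC)); s=sense(); print(s["eef_pos"],s["ee_rot"])
E
```

```text
[513.80315446 147.32650974 139.52004755] [6.24840286e-04 4.99800726e-01 8.66140114e-01 3.83552913e-04]
```

View pics/s2.png

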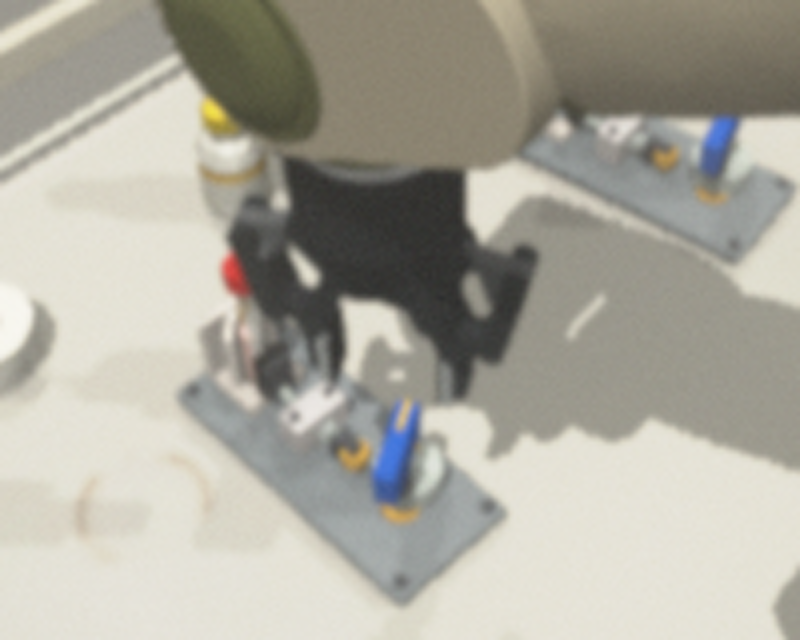

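>>> drive_tool(commands="0 0 -0.2 0 0 0 60; 0 0 -0.2 0 0 0 60; 0 0 -0.2 0 0 0 60; 0 0 -0.1 0 0 0 60; 0 0 -0.08 0 0 0 60; 0 0 0 0 0 0 40; 0 0 0 0 0 0 25; 0 0 0 0 0 0 0; 0 0 0 0 0 0 0; 0 0 0 0 0 0 0; 0 0 0 0 0 0 0; 0 0 0 0 0 0 0", force=40)

```text
time_s: 3.92
eef_pos: [513.8, 147.5, 61.6]
ee_rot: [0.001, 0.5, 0.866, 0.0]
force: [-1.4, -1.3, 6.3]
grip_width: 0.146
grip_force: 42.4
```

>>> drive_tool(commands="0 0 0 0 0 0.11 0; 0 0 0 0 0 0.11 0; 0 0 0 0 0 0.11 0; 0 0 0 0 0 0.11 0; 0 0 0 0 0 0.11 0; 0 0 0 0 0 0.11 0; 0 0 0 0 0 0.11 0; 0 0 0 0 0 0.11 0; 0 0 0 0 0 0.11 0; 0 0 0 0 0 0.11 0; 0 0 0 0 0 0.11 0; 0 0 0 0 0 0.11 0; 0 0 0 0 0 0 0; 0 0 0 0 0 0 0; 0 0 0 0 0 0 0")

```text
time_s: 5.17
eef_pos: [513.5, 147.1, 61.5]
ee_rot: [0.0, 0.005, 1.0, -0.0]
force: [-3.4, -3.9, 7.8]
grip_width: 0.147
grip_force: 42.8
```

>>> drive_tool(commands="0 0 0 0 0 0 60; 0 0 0 0 0 0 60; 0 0 0 0 0 0 60; 0 0 0 0 0 0 60; 0 0 0 0 0 0 60; 0 0 0 0 0 0 60; 0 0 0.2 0 0 0 60; 0 0 0.3 0 0 0 60; 0 0 0.4 0 0 0 60; -0.2 0 0.4 0 0 0 60; -0.4 0 0 0 0 0 60; -0.4 0 0 0 0 0 60; -0.4 0 0 0 0 0 60; -0.3 0 0 0 0 0 60; 0 0 0 0 0 0 60; 0 0 0 0 0 0 60")

```text
time_s: 6.5
eef_pos: [344.1, 147.7, 188.0]
ee_rot: [0.001, 0.005, 1.0, 0.0]
force: [1.0, -0.7, -0.2]
grip_width: 0.602
grip_force: 0.0
```

```bash
python3 - <<'E'
from fit import *
c=capture("top"); d=capture("scene"); a=lambda i:cv2.resize(i,(400,560),interpolation=cv2.INTER_CUBIC)
cv2.imwrite("pics/e.png",np.hstack([a(c["pixels"][125:235,150:228]),a(d["pixels"][170:290,160:246])]))
k=mask(d,200,245,220,265); print(fit([(d,k)],[513.,147.],(-.2,.2)).x)
k=mask(c,160,215,185,225); print((k>0).sum(),fit([(c,k)],[513.,147.],(-.2,.2)).x); print(sense()["eef_pos"])
E
```

```text
[ 5.12196689e+02  1.47499559e+02 -7.99036104e-02]
199 [ 5.12911294e+02  1.46985711e+02 -1.47700108e-02]
[345.51692046 147.49865849 187.87380209]
```

View pics/e.png

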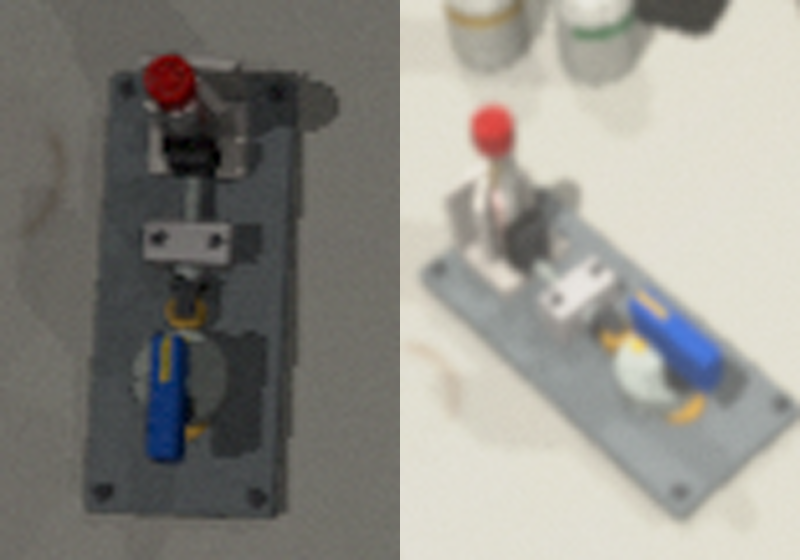

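The picture shows the knob in line with the plunger: bar at (165,395), yellow mark towards the roller at (187,312). The tube is still upright with its cap at (168,80), and the gripper is clear. I'm handing in.

```bash
python3 -c "
from rig import *
print(finish_job())"
```

```text
the job is handed in; nothing more can be done
None
```

I turned the tube stand's cam to point at the plunger (within about 5° by camera), let go with the tube still upright and the other stand untouched, and handed the job in at about 6.6 s; the judge's verdict was not shown.

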